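# Free a stuck ink pot and tare it on the scale

## Robot

A 7-joint arm with a two-finger parallel gripper is mounted at the origin on the work surface. World frame = base frame: x ahead of the robot, y to its left, z up, the work surface at z = 0. Lengths are in mm, angles in rad, forces in N, time in s.
With the tool pointing down it reaches from about 400 to 875 mm from the base axis. Payload 4.4 kg.
Tool frame: the origin (TCP) lies between the finger pads; the fingertips stand ctrl.finger_overhang ahead of it and the grasp point (between the pads) lies 11 mm behind it (ctrl.finger_overhang is the distance from the TCP to the fingertips, in mm); z points along the fingers, y is the direction in which the jaws open and shut (so a half turn about z gives the same grasp; the last joint's range is limited). The gripper opens to 85 mm and grips with 20 to 120 N. Pads are 22 mm wide; open, the fingers measure 114 mm over their backs; the gripper's body (76 mm by 85 mm) begins 54 mm behind the grasp point. The pads swing forward as they close: fully open they stand 13 mm farther back than shut.
Start: joints at [-1.308, 0.628, 0.038, 1.517, -0.027, 0.996, -0.02], TCP at [209.867, 615.202, 239.313] pointing down, gripper open.
Joint ranges: [-3.06, 3.06], [-0.37, 2.12], [-1.25, 1.32], [0.18, 2.47], [-1.1, 4.24], [0.23, 1.98], [-2.94, 2.94]. Speed limits (rad/s): [2.57, 2.57, 3.14, 3.14, 3.14, 3.14, 3.14].

## Interface

Orientations are given as [roll, pitch, yaw] about the fixed x, y, z axes, in that order (R = Rz(yaw) Ry(pitch) Rx(roll)).
In Python, from cell import ctrl gives the robot as it stands. The module is installed in compiled form; this text tells all that it offers.
- The arm moves only by the tool step_arm, never from a script. Its argument "deltas" is a list that holds one entry, the list of rows, each a list of 7 numbers: the opening, from 0 (shut) to 1 (fully open), then the shift along the world's x, y, z in mm, then the turn, a rotation vector about the world's x, y, z in rad. In form: [[[grip, tx, ty, tz, rx, ry, rz], ...]]. A call has 1 to 10 rows; each row shifts and turns the commanded pose from where the row before left it; what a row does not reach is not made up. A row lasts 1/12 s, in which the tool goes at most 41.7 mm and 7.16 degrees, less where a joint would pass 70% of its speed; a pose out of reach is approached as far as the arm can. A call is refused whole if a number of a shift passes 41.7 or a number of a turn 0.125, either way. A call with a gripper value outside its range is refused whole. The fingers move at their own pace and stop on an object; the grip force is fixed at half the most. Time passes only in rows, so rows that do not move let the fingers close. It gives the time, the measured TCP pose, the force and the opening at its end, in the units of the state.
- ctrl.read_state(): the state, without advancing time (a new reading comes with each control period).
- ctrl.get_image(name): name is "scene" or "top" or "wrist"; returns (picture, depth): 384x512x3 uint8, red, green, blue; 384x512 float32, mm along the optical axis (not along the pixel's ray), 0 where there is no reading.
- ctrl.camera_info(name): a dict with "intrinsics" (3x3 intrinsics, pixels), "distortion" ([k1, k2, p1, p2, k3] as OpenCV has them; the pictures are not rectified), "rvec" (rotation vector, rad) and "tvec" (3), from world to camera coordinates, as OpenCV has them. Camera axes: x right, y down, z forward; pixel columns grow to the right and rows downward; lengths in mm; the calibration is good to about 2 mm. A picture is of the moment at which its call begins: read the wrist's pose just before it. camera_info takes no time and is no camera call; for the wrist camera it gives the pose at the moment of the call.
- ctrl.finish_job(): hands the job in, once; it reports no verdict.
The state is a dict: "clock": time; "qpos": joint angles; "qd": joint speeds; "tau": joint torques, N m; "eef_pos": TCP position; "tool_rot": TCP orientation; "force": force on the tool from outside, world axes, zero at the start; "torque": the same for the moment, N m; "width": finger opening in mm.
Only numpy, scipy, OpenCV 4.12 (cv2) and the standard library are available. Lean on these libraries where they do the work, as an engineer would, in place of code of your own. Each camera call takes 0.05 s, during which the arm holds its last target.

## Task

An ink pot has jammed inside the pot under the filler of the indexing stand. Push the disc one stop anticlockwise (seen from above), until it clicks into the next detent and the jammed pair is out in the open; take the inner pot by its rim, twist it loose and pull it out, stand it upright in the middle of the scale's pan without dropping it, let go, and then press the tare button fully. Leave the disc at that stop and everything else on the table where it is.

Things in the scene. Friction and masses are not known exactly. Their poses are not given: they have to be found in the camera images.
- carousel: fixed indexing stand on the left of the table with a turning aluminium disc. Origin on the table at the disc's vertical axis, z up. Disc: 310 mm diameter, top 50 mm above the table; four stations 100 mm from the axis, at the start at +x, +y, -x, -y of this frame. Four posts midway between the stations, for pushing. Turning the disc moves neither stand nor filler.
- nozzle (a point): lower tip of the filler's nozzle (44 mm block, 5 mm above the tip), fixed 167 mm above the table over the stand's +y station. It hangs from an arm at 208 to 236 mm height, that comes from a column 215 mm from the disc's axis along the stand's +y (top 250 mm).
- index (a joint): angle of the disc in rad, grows anticlockwise seen from above; 0 at the start. Spring detents every 90 degrees (0, 1.571, ...), no end stop near them. Pushed past about 0.79 it snaps on by itself to 1.571. Takes up to about 1 N m (8 N at a push post), more if turned fast; pushed too far it leaves the next detent too.
- push_post (a point): centre of the top of one of the four upright steel push posts that turn with the disc: 12 mm diameter, 55 mm high, top 105 mm above the table, 125 mm from the disc's axis, 90 degrees apart. At the start this one stands at -135 degrees from the stand's +x (robot's side, right).
- mouth (a point): centre of the mouth (top rim, 120 mm above the table) of the outer pot; turns with the disc, at the start under the filler. Outer pot: fixed to the disc, plain steel, 84 mm outside diameter, 70 mm high, 4 mm wall; two lips (22 mm wide, 6 mm thick) at opposite sides of its mouth reach inward to 31 mm from its axis. A like pot, empty, is fixed on the opposite station.
- inner_pot: the stuck pot: loose, plain steel, straight-sided, 58 mm outside diameter, 85 mm high, 3 mm wall, open on top, about 150 g. Origin at the centre of its underside, z up. It starts nested in the outer pot, its underside 51 mm below the mouth, so its rim stands 34 mm above the mouth.
- lug (a point): outer end of one of the stuck pot's two opposite lugs (12 mm wide, 34 to 42 mm above its underside, 34.5 mm from its axis), caught under the outer pot's lips with 3 mm free lift. They clear the lips once the pot is turned 35 to 145 degrees either way from its start. Four spring clips also hold the pot by friction (about 0.4 N m to turn, 12 N to pull).
- scale: fixed bench scale on the right, housing 240 (x) x 170 (y) x 45 mm. Origin at the centre of its underside.
- pan (a point): centre of the top surface of the scale's round steel pan, 120 mm diameter, 62 mm above the table; the pan does not move.
- tare_top (a point): centre of the top of the round tare button, 26 mm diameter, near the robot-side left corner of the scale, 130 mm nearer to the robot than the pan's centre along the scale's x.
- tare (a joint): travel of the tare button in m: 0 released, 0.006 fully down at about 5 N; springs back.
- spare_pot: loose steel pot identical to the stuck one, standing on the table near the far edge; not to be used (bystander, loose)
- ink_knife: ink knife (spatula, about 0.2 m long) lying on the table in front of the robot (bystander, loose)
- brayer: hand ink roller with a dark wooden handle, on the right (bystander, loose)
- ink_can: closed plain can, 84 mm diameter, 90 mm high, on the right (bystander, loose)
- wash_bottle: closed amber bottle, 64 mm diameter, 170 mm high, on the right (bystander, loose)
- composing_stick: steel typesetter's tray, 55 x 230 mm and 20 mm high, on the left near the robot (bystander, loose)
Not all that is in view belongs to the job. Leave any pink or yellow look-alike of the inner_pot alone.

How it is judged (in metres and radians):
On the way, in this order (a step that is already met when the one before it is completed fails the run):
1. the disc rests in the next detent anticlockwise, with the stuck pot still nested (value of joint index between 1.48 and 1.66 rad and z of inner_pot in the frame of mouth below -0.035 m), for 0.2 s.
2. the inner pot is pulled clear out of the outer pot (value of joint index between 1.48 and 1.66 rad and z of inner_pot in the frame of mouth above 0.003 m), for 0.05 s.
3. the pot stands upright on the scale's pan, let go (horizontal distance between inner_pot and pan below 0.03 m and z of inner_pot in the frame of pan between -0.004 and 0.004 m and angle between inner_pot's own z axis and vertical below 0.08 rad and contact force between the fingers and inner_pot below 0.2 N), for 0.2 s.
4. the tare button is pressed down with the pot on the pan (horizontal distance between inner_pot and pan below 0.03 m and z of inner_pot in the frame of pan between -0.004 and 0.004 m and angle between inner_pot's own z axis and vertical below 0.08 rad and value of joint tare above 0.0045 m), for 0.05 s.
At the end, for the whole second after the job is handed in: The disc is at the next detent (1.48 to 1.66 rad), the pot stands still and upright (within 0.08 rad) on the pan, its axis within 30 mm of the pan's centre, and the tare button has been pressed (over 4.5 mm) and released (horizontal distance between inner_pot and pan below 0.03 m and z of inner_pot in the frame of pan between -0.004 and 0.004 m and angle between inner_pot's own z axis and vertical below 0.08 rad and value of joint index between 1.48 and 1.66 rad and linear speed of inner_pot below 0.02 m/s and value of joint tare below 0.0015 m); the robot touches nothing.
It fails at once if a bystander is moved by more than 40 mm (distance of any of spare_pot, ink_knife, brayer, ink_can, wash_bottle, composing_stick from where it was at the start of the episode above 0.04 m).
It fails at once if the pot is dropped (it moves faster than 0.5 m/s while the fingers do not hold it) (contact force between the fingers and inner_pot below 0.1 N and linear speed of inner_pot above 0.5 m/s).
It also fails if it takes over 61 s, if anything falls off the work surface, if the arm or the gripper's body presses on something with over 40 N, if the wrist force passes 120 N, or if a joint passes its speed limit or range.

## Working session

There is one attempt and no reset: what is moved stays moved. The work goes in short steps, Python scripts to look and compute and a tool call to move; the robot and the scene stay as the last step left them, time stands still between calls to the robot, and variables do not carry over. Pictures are saved under pics/ and viewed, and the job is handed in when it is done.

Besides the shell and the picture viewer there is one more tool, called by a JSON object that holds its "op" and its "data", one argument or row to a line. step_arm: Moves the arm, as the interface text tells. Its arguments: {"type":"object","properties":{"deltas":{"type":"array"}},"required":["deltas"]}

```bash
mkdir -p pics; python3 - <<'E'
from cell import ctrl
import cv2,numpy as np
s=ctrl.read_state();print(s)
print(ctrl.finger_overhang)
for n in ["scene","top","wrist"]:
    ci=ctrl.camera_info(n);print(n,ci)
    p,d=ctrl.get_image(n)
    cv2.imwrite(f"pics/{n}0.png",p[:,:,::-1]);np.save(f"pics/{n}0d.npy",d)
E
```

```text
{'clock': 0.0, 'qpos': array([-1.3077909 ,  0.62936065,  0.03844954,  1.51841738, -0.02698552,
        0.99632253, -0.02001464]), 'qd': array([ 0.00059036,  0.00133018, -0.00064788, -0.00062338, -0.00095348,
        0.00080991, -0.00130806]), 'tau': array([ 9.65188428e-05, -5.63395071e+01,  1.22613665e+00, -1.93440932e+01,
        1.10665176e-02,  1.03984843e-02, -7.94905048e-06]), 'eef_pos': array([209.6664125 , 614.57266976, 238.36404518]), 'tool_rot': array([-3.13960353e+00,  4.49275441e-05,  2.81277325e+00]), 'force': array([ 0.55190386, -0.06714084,  0.07552014]), 'torque': array([-0.00341758,  0.01145428,  0.00817563]), 'width': 85.53782979920709}
8.0
scene {'intrinsics': array([[421.13178109,   0.        , 256.68004589],
       [  0.        , 421.13178109, 190.32057029],
       [  0.        ,   0.        ,   1.        ]]), 'distortion': array([-0.1322044,  0.       ,  0.       ,  0.       ,  0.       ]), 'rvec': array([ 1.33360888,  2.20192934, -0.93931417]), 'tvec': array([ 165.59859125, -232.69743705, 1771.40978377])}
top {'intrinsics': array([[348.37856117,   0.        , 258.75127844],
       [  0.        , 348.37856117, 187.73168637],
       [  0.        ,   0.        ,   1.        ]]), 'distortion': array([0.03749884, 0.        , 0.        , 0.        , 0.        ]), 'rvec': array([ 2.14853868, -2.1716134 ,  0.12626065]), 'tvec': array([  54.22600589,  496.86816235, 1141.83407007])}
wrist {'intrinsics': array([[270.43519411,   0.        , 253.47388888],
       [  0.        , 270.43519411, 191.78781817],
       [  0.        ,   0.        ,   1.        ]]), 'distortion': array([-0.04485062,  0.        ,  0.        ,  0.        ,  0.        ]), 'rvec': array([-2.34266747, -1.67769473, -0.2564623 ]), 'tvec': array([-650.05282783,  -38.86140046,  379.66556888])}
```

View pics/scene0.png

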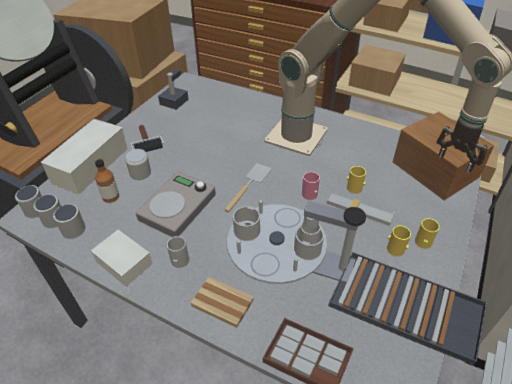

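View pics/top0.png

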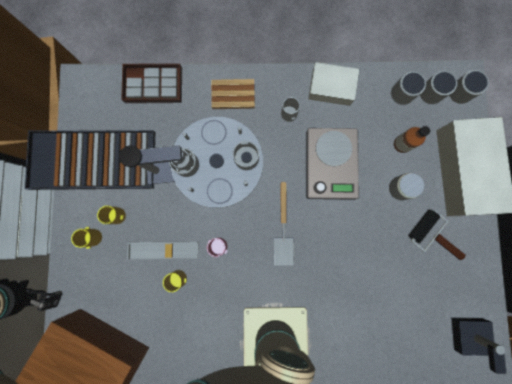

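View pics/wrist0.png

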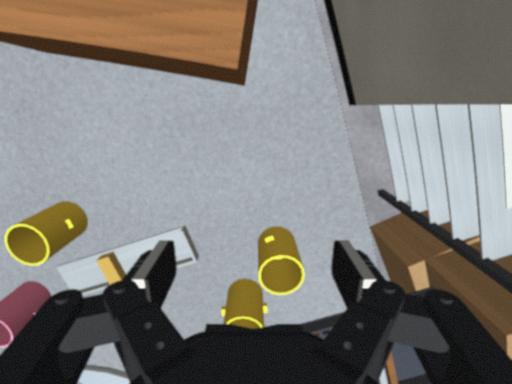

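```bash
cat > h.py <<'E'
import cv2,numpy as np
from cell import ctrl
def info(n):
    c=ctrl.camera_info(n);R=cv2.Rodrigues(np.array(c['rvec']))[0];return c['intrinsics'],c['distortion'],R,np.array(c['tvec']),c['rvec']
def ray(ci,uv,z):
    K,D,R,t,_=ci
    p=cv2.undistortPoints(np.array(uv,float).reshape(-1,1,2),K,D).reshape(-1,2)
    d=np.c_[p,np.ones(len(p))]@R; C=-R.T@t
    return C+d*((z-C[2])/d[:,2])[:,None]
def proj(ci,P):
    K,D,R,t,rv=ci
    return cv2.projectPoints(np.array(P,float).reshape(-1,1,3),rv,t,K,D)[0].reshape(-1,2)
def cloud(ci,d):
    K,D,R,t,_=ci
    v,u=np.nonzero(d>0)
    p=cv2.undistortPoints(np.c_[u,v].astype(float).reshape(-1,1,2),K,D).reshape(-1,2)
    z=d[v,u]; X=np.c_[p*z[:,None],z]
    return np.c_[u,v],(X-t)@R
E
python3 - <<'E'
from h import *
p=cv2.imread('pics/top0.png')
a=cv2.resize(p[100:225,130:290],None,fx=5,fy=5,interpolation=cv2.INTER_CUBIC)
b=cv2.resize(p[115:215,290:370],None,fx=5,fy=5,interpolation=cv2.INTER_CUBIC)
cv2.imwrite('pics/ca.png',a[:600]);cv2.imwrite('pics/cb.png',b)
ci=info('top')
print(ray(ci,[(217,161)],50),ray(ci,[(334,148)],62),ray(ci,[(320,187)],50))
d=np.load('pics/top0d.npy');uv,P=cloud(ci,d)
m=(P[:,0]>350)&(P[:,0]<900)&(P[:,1]>0)&(P[:,1]<400)
Q=P[m];print(np.histogram(Q[:,2],bins=np.arange(-10,270,10)))
E
```

```text
[[586.12690893 187.00860787  50.        ]] [[ 623.03808057 -201.07272099   62.        ]] [[ 495.22637024 -153.12043889   50.        ]]
(array([4819, 4312,  596, 1360,   50, 2625, 2666,  313,  146,   92,   89,
        122,  193,  125,   27,   24,   41,    3,    7,   15,   16,   19,
         31,   48,  547,  122,   73]), array([-10,   0,  10,  20,  30,  40,  50,  60,  70,  80,  90, 100, 110,
       120, 130, 140, 150, 160, 170, 180, 190, 200, 210, 220, 230, 240,
       250, 260]))
```

View pics/ca.png

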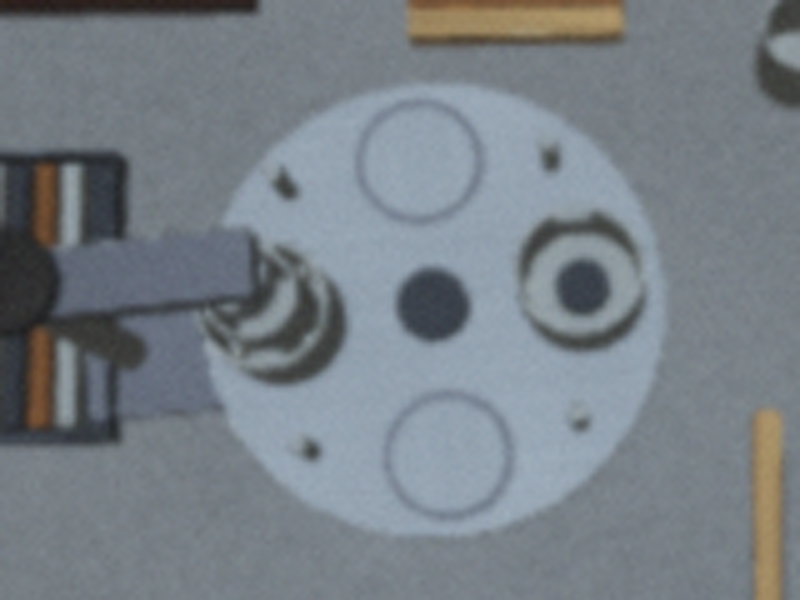

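View pics/cb.png

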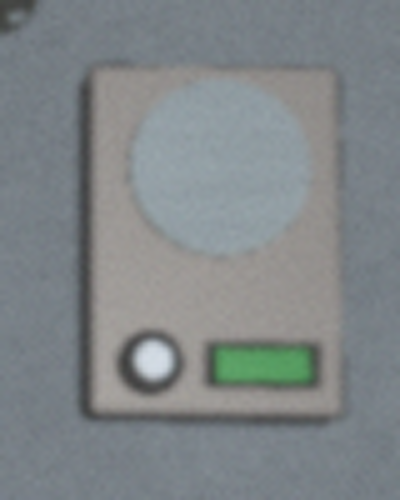

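```bash
python3 - <<'E'
from h import *
ci=info('top');p=cv2.imread('pics/top0.png')
f=lambda x,y:(130+(x-2)/5,100+(y-2)/5)
g=lambda x,y:(290+(x-2)/5,115+(y-2)/5)
# disc edge pts
E_=[f(*q) for q in [(440,83),(665,300),(437,536),(250,190),(600,450),(560,115),(300,487)]]
X=ray(ci,E_,50)[:,:2]
A=np.c_[2*X,np.ones(len(X))];s=np.linalg.lstsq(A,(X**2).sum(1),rcond=None)[0]
print('disc',s[:2],np.sqrt(s[2]+s[:2]@s[:2]))
a,b=ray(ci,[f(420,161),f(450,455)],50)[:,:2]
print('stations',a,b,(a+b)/2,np.linalg.norm(a-b),'yaw',np.degrees(np.arctan2(*(a-b)[::-1])))
for q in [(580,412),(548,150),(280,175),(302,443)]:
    r=ray(ci,[f(*q)],105)[0,:2]-(a+b)/2;print('post',r+(a+b)/2,np.linalg.norm(r),np.degrees(np.arctan2(r[1],r[0])))
print('emptypot',ray(ci,[f(581,270)],120))
print('pan',ray(ci,[g(221,167)],62),'btn',ray(ci,[g(155,358)],55))
d=np.load('pics/top0d.npy');uv,P=cloud(ci,d)
for n,(x,y) in dict(btn=g(155,358),pan=g(221,167),disc=f(450,455),house=g(110,250)).items():
    m=(abs(uv[:,0]-x)<2)&(abs(uv[:,1]-y)<2);print(n,np.median(P[m],0))
cs=info('scene')
C=ray(ci,[f(420,161)],50)
print(proj(cs,[[*((a+b)/2),50]]))
p=cv2.imread('pics/scene0.png');cv2.imwrite('pics/cs.png',cv2.resize(p[170:290,120:380],None,fx=3,fy=3,interpolation=cv2.INTER_CUBIC))
E
```

```text
disc [588.14475633 186.55652969] 150.90299655701563
stations [685.93365423 198.67244648] [486.842474   178.12322085] [586.38806411 188.39783367] 200.14886639787304 yaw 5.892924984564672
post [507.08407542  90.10171892] 126.29825334467704 -128.89612446546684
post [676.63185841 109.51638172] 119.85919185027961 -41.15647304565833
post [661.86528727 280.70901435] 119.23994840036357 50.72922738506243
post [489.30842961 264.71004219] 123.48282716689957 141.8298749250477
emptypot [[594.87314363  88.33275499 120.        ]]
pan [[ 623.04654459 -200.41462425   62.        ]] btn [[ 497.25773673 -154.28673051   55.        ]]
btn [ 494.94719701 -151.8356947    66.55878817]
pan [ 623.16492358 -199.33688785   62.64277367]
disc [487.18297047 178.28983741  50.89179736]
house [ 571.82151832 -128.03454076   45.62629394]
[[275.7108617  239.88276263]]
```

View pics/cs.png

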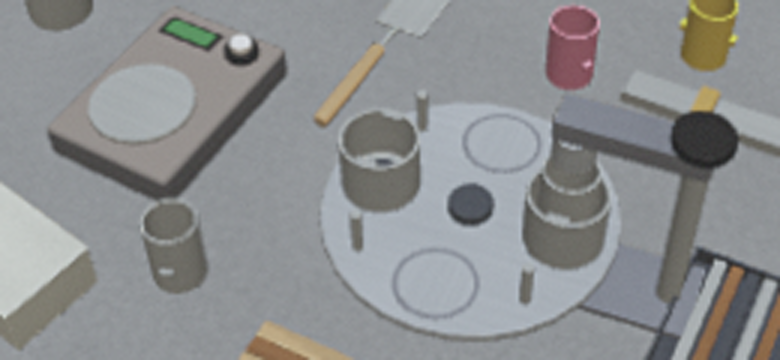

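{"op": "step_arm", "data": {
  "deltas": [
    [[0, 9, -16, 0, 0, 0, 0], [0, 18, -33, 0, 0, 0, 0], [0, 18, -33, 0, 0, 0, 0], [0, 18, -33, 0, 0, 0, 0], [0, 18, -33, 0, 0, 0, 0], [0, 18, -33, 0, 0, 0, 0], [0, 18, -33, 0, 0, 0, 0], [0, 18, -33, 0, 0, 0, 0], [0, 18, -33, 0, 0, 0, 0], [0, 18, -33, 0, 0, 0, 0]]
  ]
}}

```text
clock: 0.98
eef_pos: [381.3, 300.4, 239.3]
tool_rot: [-3.142, -0.0, 2.813]
force: [0.4, -0.0, 0.7]
width: -0.2
```

{"op": "step_arm", "data": {
  "deltas": [
    [[0, 18, -33, 0, 0, 0, 0], [0, 18, -33, 0, 0, 0, 0], [0, 18, -33, 0, 0, 0, 0], [0, 18, -33, -10, 0, 0, 0], [0, 18, -33, -20, 0, 0, 0], [0, 11, -17, -30, 0, 0, 0], [0, 0, 0, -40, 0, 0, 0], [0, 0, 0, -35, 0, 0, 0], [0, 0, 0, -17, 0, 0, 0], [0, 0, 0, 0, 0, 0, 0]]
  ]
}}

```text
clock: 1.82
eef_pos: [478.7, 119.9, 84.2]
tool_rot: [-3.137, -0.007, 2.812]
force: [-0.2, 1.4, 0.2]
width: 0.1
```

```bash
python3 - <<'E'
from h import *
p,d=ctrl.get_image('scene');print(ctrl.read_state()['eef_pos'],ctrl.read_state()['qpos'])
cv2.imwrite('pics/s1.png',cv2.resize(p[120:290,180:380,::-1],None,fx=3.5,fy=3.5,interpolation=cv2.INTER_CUBIC))
E
```

```text
[480.08721385 120.39491635  86.15017754] [-0.33287668  0.66037515  0.04514296  2.07061072 -0.06865125  0.4164808
  1.00745418]
```

View pics/s1.png

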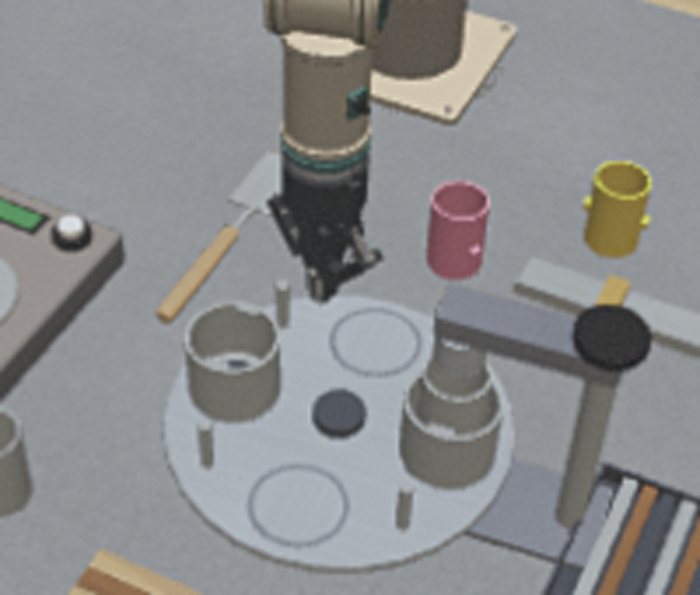

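{"op": "step_arm", "data": {
  "deltas": [
    [[0, 6, -7, -4, 0, 0, 0], [0, 6, -7, 0, 0, 0, 0], [0, 6, -7, 0, 0, 0, 0], [0, 8, -7, 0, 0, 0, 0], [0, 8, -7, 0, 0, 0, 0], [0, 9, -5, 0, 0, 0, 0], [0, 10, -5, 0, 0, 0, 0], [0, 10, -4, 0, 0, 0, 0]]
  ]
}}

```text
clock: 2.53
eef_pos: [543.1, 79.0, 84.9]
tool_rot: [3.134, -0.006, 2.818]
force: [-8.4, 14.9, -1.1]
width: 0.1
```

```bash
python3 - <<'E'
from h import *
s=ctrl.read_state();print(s['eef_pos'],s['force'])
p,d=ctrl.get_image('scene');print(ctrl.read_state()['force'])
cv2.imwrite('pics/s2.png',cv2.resize(p[120:290,180:380,::-1],None,fx=3.5,fy=3.5,interpolation=cv2.INTER_CUBIC))
E
```

```text
[543.10044048  79.02327282  84.88824957] [-8.40102621 14.855953   -1.09326016]
[-2.00325396  6.53484167 -1.30760199]
```

View pics/s2.png

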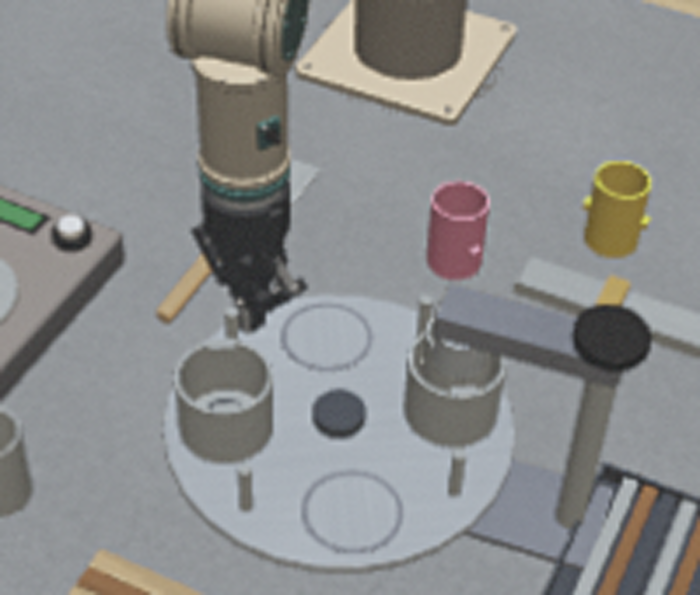

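{"op": "step_arm", "data": {
  "deltas": [
    [[0, -6, -5, 0, 0, 0, 0], [0, -1, -8, 0, 0, 0, 0], [0, 5, -4, 0, 0, 0, 0], [0, 8, -3, 0, 0, 0, 0]]
  ]
}}

```text
clock: 2.92
eef_pos: [545.1, 52.0, 84.2]
tool_rot: [-3.139, -0.01, 2.814]
force: [-9.8, -0.5, 1.5]
width: -0.0
```

```bash
python3 - <<'E'
from h import *
s=ctrl.read_state();print(s['eef_pos'],s['force'])
p,d=ctrl.get_image('scene')
cv2.imwrite('pics/s3.png',cv2.resize(p[120:290,180:380,::-1],None,fx=3.5,fy=3.5,interpolation=cv2.INTER_CUBIC))
E
```

```text
[545.11915049  51.98831203  84.24572148] [-9.7673659  -0.46990358  1.46205282]
```

View pics/s3.png

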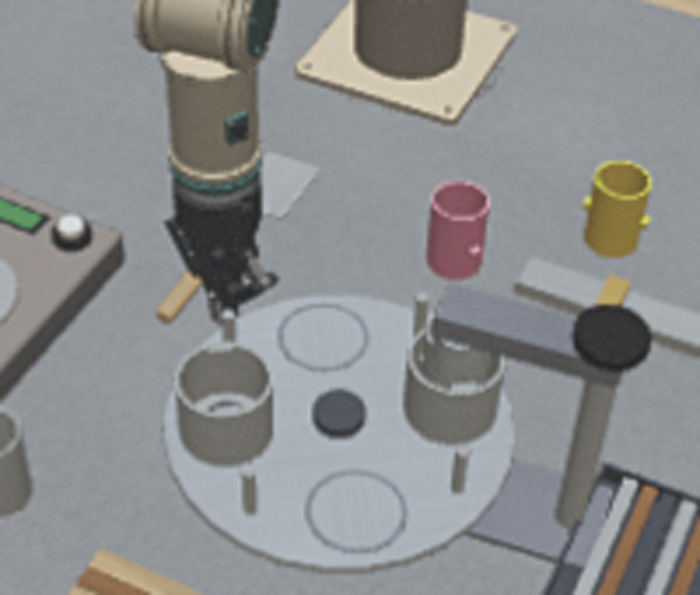

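```bash
python3 - <<'E'
from h import *
ci=info('scene')
f=lambda x,y:(180+x/3.5,120+y/3.5)
c=np.array([586.5,188])
for q in [(230,316),(421,299),(461,455),(247,472)]:
    r=ray(ci,[f(*q)],105)[0,:2];print(r,np.linalg.norm(r-c),np.degrees(np.arctan2(*(r-c)[::-1])))
print(ray(ci,[f(322,337),f(355,511)],50))
E
```

```text
[563.5885743   71.47090288] 118.76011073688004 -101.12335202709694
[465.73580864 214.64396266] 123.66847076319375 167.55826507305773
[613.76149736 315.08584965] 129.9769303370904 77.89282266847019
[709.55370904 167.45176072] 124.75754664800365 -9.480119897074356
[[502.93752772 134.35423859  50.        ]
 [667.48294964 246.56020981  50.        ]]
```

{"op": "step_arm", "data": {
  "deltas": [
    [[0, 0, 7, 0, 0, 0, 0], [0, 2, 7, 0, 0, 0, 0], [0, 7, 1, 0, 0, 0, 0], [0, 7, -1, 0, 0, 0, 0]]
  ]
}}

```text
clock: 3.3
eef_pos: [559.6, 49.4, 84.6]
tool_rot: [-3.119, -0.008, 2.802]
force: [-9.7, -28.2, 9.0]
width: -0.2
```

```bash
python3 - <<'E'
from h import *
p,d=ctrl.get_image('scene')
s=ctrl.read_state();print(s['eef_pos'],s['force'])
cv2.imwrite('pics/s4.png',cv2.resize(p[120:290,180:380,::-1],None,fx=3.5,fy=3.5,interpolation=cv2.INTER_CUBIC))
E
```

```text
[563.55967349  49.00407639  84.7349498 ] [ -4.27449567 -28.18184499   0.82910808]
```

View pics/s4.png

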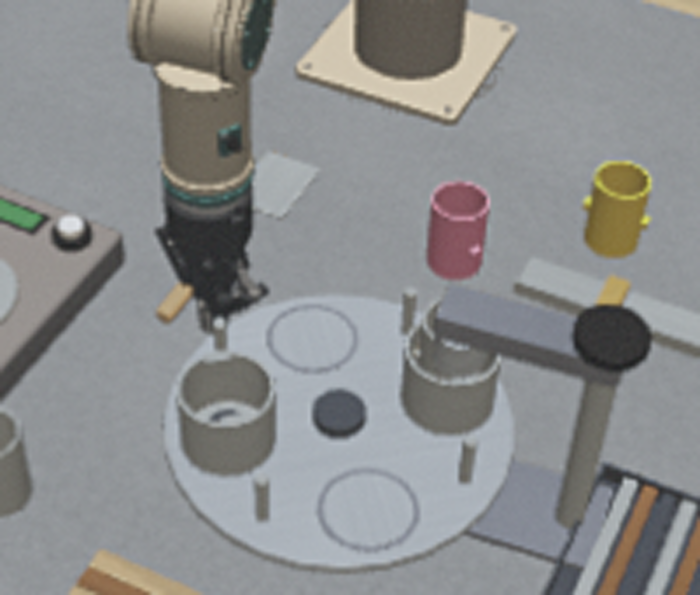

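{"op": "step_arm", "data": {
  "deltas": [
    [[0, 0, -10, 0, 0, 0, 0], [0, 0, 0, 33, 0, 0, 0], [0.4, 0, 0, 34, 0, 0, -0.12], [0.4, -9, 6, 0, 0, 0, -0.12], [0.4, -10, 6, 0, 0, 0, -0.12], [0.4, -10, 6, 0, 0, 0, -0.12], [0.4, -10, 6, 0, 0, 0, -0.12], [0.4, -10, 6, 0, 0, 0, -0.12], [0.4, -10, 6, 0, 0, 0, -0.12], [0.4, 0, 0, 0, 0, 0, -0.12]]
  ]
}}

```text
clock: 4.18
eef_pos: [506.7, 92.9, 152.3]
tool_rot: [3.14, -0.002, 1.848]
force: [-0.4, 0.4, -0.4]
width: 34.2
```

{"op": "step_arm", "data": {
  "deltas": [
    [[0.4, 0, 0, 0, 0, 0, -0.12], [0.4, 0, 0, 0, 0, 0, -0.12], [0.4, 0, 0, 0, 0, 0, -0.12], [0.4, 0, 0, 0, 0, 0, -0.12], [0.4, 0, 0, 0, 0, 0, -0.12], [0.4, 0, 0, 0, 0, 0, -0.12], [0.4, 0, 0, 0, 0, 0, -0.12], [0.4, 0, 0, 0, 0, 0, -0.12], [0.4, 0, 0, 0, 0, 0, 0]]
  ]
}}

```text
clock: 4.93
eef_pos: [508.9, 91.7, 152.1]
tool_rot: [3.139, -0.002, 0.89]
force: [-0.2, 1.0, 0.2]
width: 34.3
```

```bash
python3 - <<'E'
from h import *
p,d=ctrl.get_image('scene')
s=ctrl.read_state();print(s)
cv2.imwrite('pics/s5.png',cv2.resize(p[120:290,180:380,::-1],None,fx=3.5,fy=3.5,interpolation=cv2.INTER_CUBIC))
p,d=ctrl.get_image('wrist')
cv2.imwrite('pics/w5.png',p[:,:,::-1])
E
```

```text
{'clock': 4.9833, 'qpos': array([-0.62369911,  0.64011509,  0.59937359,  1.98668964, -0.56464035,
        0.68135477, -0.34209719]), 'qd': array([ 0.0122085 , -0.00014531, -0.02423341,  0.0057252 ,  0.01427663,
       -0.00778964,  0.03444414]), 'tau': array([-2.88114510e-01, -4.52302730e+01,  7.92643547e+00, -1.23273253e+01,
       -1.14484993e-01,  3.48691607e-02, -3.77009176e-01]), 'eef_pos': array([508.70686143,  91.65633038, 151.96208339]), 'tool_rot': array([ 3.13970632e+00, -2.07916787e-03,  8.94902428e-01]), 'force': array([ 0.14314671, -0.7358942 , -0.2332398 ]), 'torque': array([-0.00468896,  0.00248305,  0.0072018 ]), 'width': 34.20910647211618}
```

View pics/s5.png

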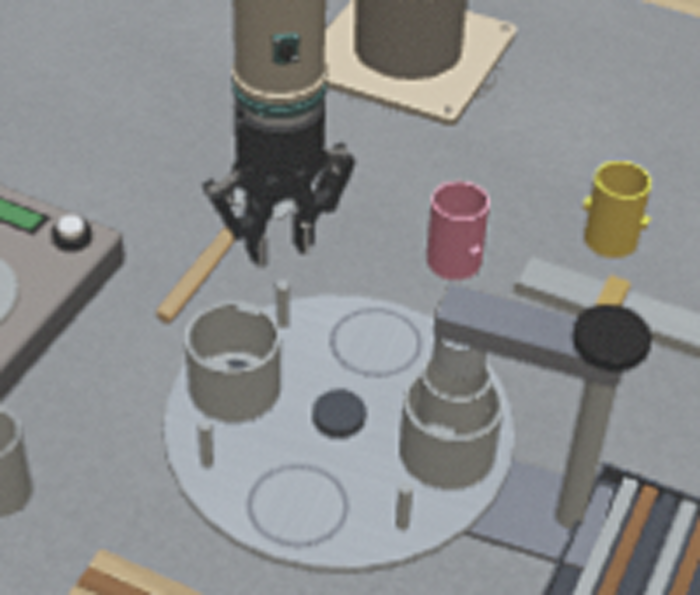

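View pics/w5.png

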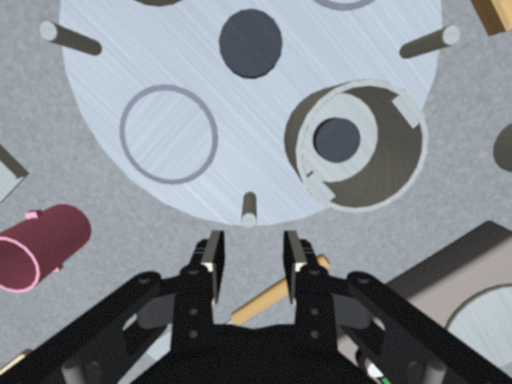

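```bash
python3 - <<'E'
from h import *
ci=info('wrist')
P=ray(ci,[(249.5,221),(50,31),(452,36)],105)[:,:2];print(P)
print(ray(ci,[(169,134),(250,44)],50))
print(ray(ci,[(362,147)],120))
c=np.array([586.5,188])
for r in P:print(np.linalg.norm(r-c),np.degrees(np.arctan2(*(r-c)[::-1])))
# circle through 3 posts: right angle => center is midpoint of 2 and 3
print((P[1]+P[2])/2)
E
```

```text
[[504.46550304  92.63469495]
 [487.51894374 267.3728372 ]
 [679.44757968 110.42673334]]
[[485.61982146 181.096643    50.        ]
 [584.26748819 192.18786332  50.        ]]
[[594.01239048  92.67698206 120.        ]]
125.7942768929558 -130.70255323741688
126.8751227887748 141.27389928418674
121.06553708042776 -39.84809074149673
[583.48326171 188.89978527]
```

```bash
python3 - <<'E'
import numpy as np
a=np.radians(-129.1+5*np.arange(19));p=125*np.c_[np.cos(a),np.sin(a)]
print(np.round(np.diff(np.round(p,1),axis=0),1).tolist())
E
```

```text
[[8.7, -6.5], [9.3, -5.7], [9.8, -4.9], [10.1, -4.0], [10.4, -3.1], [10.7, -2.2], [10.9, -1.3], [10.9, -0.3], [10.8, 0.7], [10.8, 1.6], [10.6, 2.5], [10.4, 3.4], [10.0, 4.4], [9.6, 5.1], [9.1, 6.0], [8.5, 6.8], [8.0, 7.5], [7.2, 8.2]]
```

{"op": "step_arm", "data": {
  "deltas": [
    [[0.4, -2, 0, -30, 0, 0, 0], [0.4, 0, 0, -30, 0, 0, 0], [0.4, 0, 0, 0, 0, 0, 0], [0, 0, 0, 0, 0, 0, 0], [0, 0, 0, 0, 0, 0, 0], [0, 0, 0, 0, 0, 0, 0]]
  ]
}}

```text
clock: 5.53
eef_pos: [506.0, 91.5, 92.0]
tool_rot: [3.141, -0.001, 0.893]
force: [-0.9, -0.8, -3.1]
width: 9.6
```

{"op": "step_arm", "data": {
  "deltas": [
    [[0, 0, 0, 0, 0, 0, 0], [0, 8.7, -6.5, 0, 0, 0, 0.087], [0, 9.3, -5.7, 0, 0, 0, 0.087]]
  ]
}}

```text
clock: 5.78
eef_pos: [521.4, 81.0, 91.9]
tool_rot: [-3.137, -0.0, 1.072]
force: [-6.8, 2.6, 5.4]
width: 9.5
```

Post held (9.5 mm reading, force present). Continue the arc.

{"op": "step_arm", "data": {
  "deltas": [
    [[0, 9.8, -4.9, 0, 0, 0, 0.087], [0, 10.1, -4, 0, 0, 0, 0.087], [0, 10.4, -3.1, 0, 0, 0, 0.087], [0, 10.7, -2.2, 0, 0, 0, 0.087], [0, 10.9, -1.3, 0, 0, 0, 0.087], [0, 10.9, -0.3, 0, 0, 0, 0.087], [0, 10.8, 0.7, 0, 0, 0, 0.087], [0, 10.8, 1.6, 0, 0, 0, 0.087]]
  ]
}}

```text
clock: 6.45
eef_pos: [607.5, 66.4, 92.0]
tool_rot: [-3.141, -0.001, 1.767]
force: [-2.1, 2.1, 0.3]
width: 9.7
```

{"op": "step_arm", "data": {
  "deltas": [
    [[0, 10.6, 2.5, 0, 0, 0, 0.087], [0, 10.4, 3.4, 0, 0, 0, 0.087], [0, 10, 4.4, 0, 0, 0, 0.087], [0, 9.6, 5.1, 0, 0, 0, 0.087], [0, 9.1, 6, 0, 0, 0, 0.087], [0, 8.5, 6.8, 0, 0, 0, 0.087], [0, 8, 7.5, 0, 0, 0, 0.087], [0, 7.2, 8.2, 0, 0, 0, 0.087], [0, 0, 0, 0, 0, 0, 0]]
  ]
}}

```text
clock: 7.2
eef_pos: [682.9, 113.1, 92.0]
tool_rot: [3.138, 0.001, 2.464]
force: [-1.2, 1.3, 3.0]
width: 9.7
```

{"op": "step_arm", "data": {
  "deltas": [
    [[0.4, 0, 0, 0, 0, 0, 0], [0.4, 0, 0, 0, 0, 0, 0], [0.4, 0, 0, 0, 0, 0, 0], [0.4, 0, 0, 30, 0, 0, 0], [0.4, 0, 0, 35, 0, 0, 0], [1, 0, 0, 35, 0, 0, 0], [1, -30, 5, 20, 0, 0, 0], [1, -35, 10, 10, 0, 0, 0], [1, -35, 10, 0, 0, 0, 0], [1, -35, 10, 0, 0, 0, 0]]
  ]
}}

```text
clock: 8.03
eef_pos: [545.2, 144.5, 222.0]
tool_rot: [3.14, 0.002, 2.456]
force: [0.2, 1.1, -0.8]
width: 85.4
```

```bash
python3 - <<'E'
from h import *
s=ctrl.read_state();print(s['clock'],s['eef_pos'],s['tool_rot'],s['qpos'],s['force'])
for n in ['top','wrist']:
    p,d=ctrl.get_image(n)
    np.save(f'pics/{n}6d.npy',d);cv2.imwrite(f'pics/{n}6.png',p[:,:,::-1])
    if n=='top':cv2.imwrite('pics/ca6.png',cv2.resize(p[100:225,130:290,::-1],None,fx=4.8,fy=4.8,interpolation=cv2.INTER_CUBIC))
E
```

```text
8.0333 [545.24952694 144.48282898 222.01506035] [3.13954627e+00 1.64773293e-03 2.45580420e+00] [-0.40929893  0.52764437  0.15170132  1.78696013 -0.10285218  0.83200891
  0.67622826] [ 0.24629886  1.13502231 -0.80846982]
```

View pics/ca6.png

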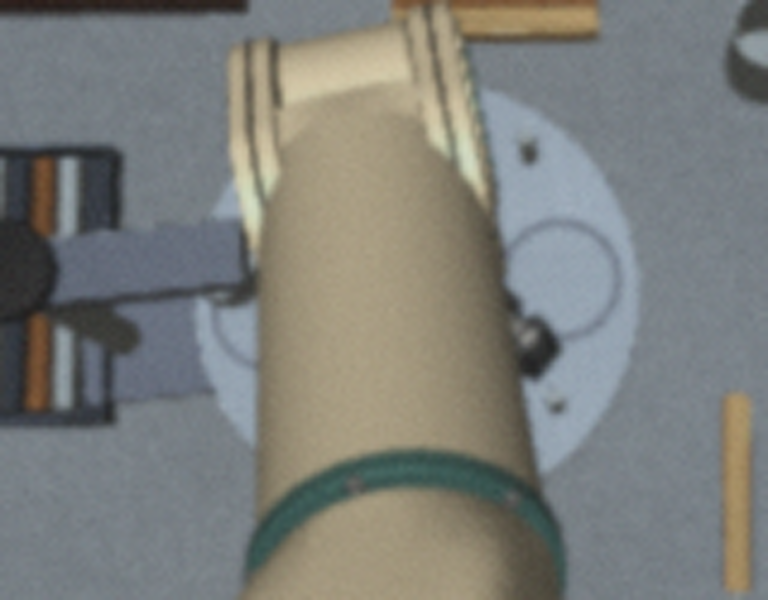

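View pics/wrist6.png

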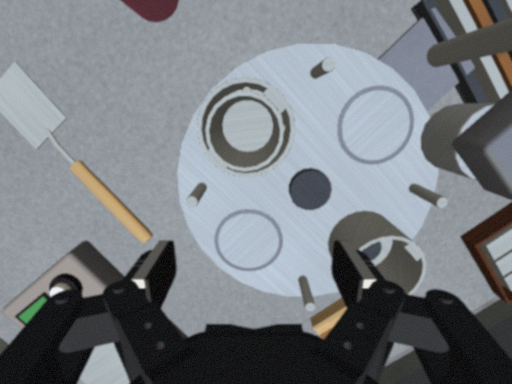

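```bash
python3 - <<'E'
from h import *
p=cv2.imread('pics/wrist6.png');cv2.imwrite('pics/w6c.png',cv2.resize(p[60:200,180:320],None,fx=4,fy=4,interpolation=cv2.INTER_CUBIC))
ci=info('wrist')
a,b=ray(ci,[(375,124),(249,240)],50)[:,:2];print(a,b,(a+b)/2,np.degrees(np.arctan2(*(a-b)[::-1]))-95.9)
d=np.load('pics/wrist6d.npy');uv,P=cloud(ci,d)
for lo,hi in((148,160),(115,125)):
    m=(P[:,2]>lo)&(P[:,2]<hi)&(abs(P[:,0]-487)<60)&(abs(P[:,1]-178)<60)
    Q=P[m];print(len(Q),Q.min(0),Q.max(0))
    A=np.c_[2*Q[:,:2],np.ones(len(Q))];s=np.linalg.lstsq(A,(Q[:,:2]**2).sum(1),rcond=None)[0];print(s[:2],np.sqrt(s[2]+s[:2]@s[:2]))
E
```

```text
[576.1644533  290.01600011] [598.45744268  91.59499808] [587.31094799 190.8054991 ] 0.5104107893396019
1125 [459.79246789 150.906078   148.01545696] [516.93892501 207.95082103 155.88469147]
[488.30000403 179.54009246] 26.8826102461821
2042 [446.52879355 137.87135238 115.0001745 ] [529.98976005 221.09456474 124.9987349 ]
[487.99368071 179.43968455] 37.501498156948344
```

View pics/w6c.png

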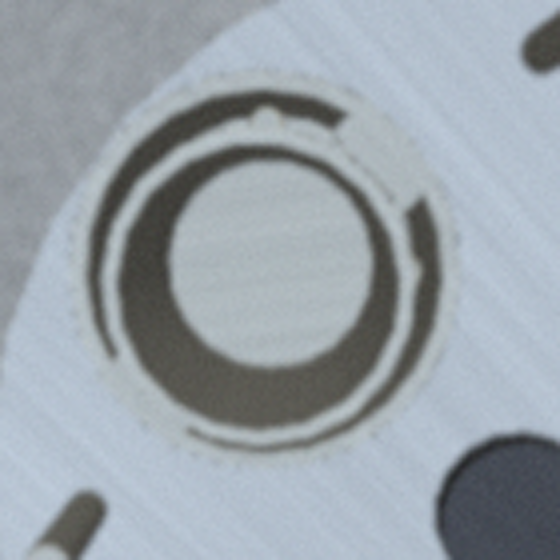

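{"op": "step_arm", "data": {
  "deltas": [
    [[1, -25, 15, 0, 0, 0, 0], [1, -25, 15, 0, 0, 0, 0], [1, -7, 5, -10, 0, 0, 0], [1, 0, 0, -20, 0, 0, 0], [1, 0, 0, -25, 0, 0, 0], [1, 0, 0, -20, 0, 0, 0], [1, 0, 0, -16, 0, 0, 0], [1, 0, 0, 0, 0, 0, 0]]
  ]
}}

```text
clock: 8.8
eef_pos: [487.8, 178.6, 127.3]
tool_rot: [-3.137, -0.002, 2.457]
force: [-1.3, -0.1, -0.9]
width: 85.4
```

```bash
python3 - <<'E'
from h import *
s=ctrl.read_state();print(s['clock'],s['eef_pos'],s['tool_rot'],s['qpos'],s['force'])
p,d=ctrl.get_image('scene')
cv2.imwrite('pics/s7.png',cv2.resize(p[120:290,180:380,::-1],None,fx=3.5,fy=3.5,interpolation=cv2.INTER_CUBIC))
E
```

```text
8.8 [487.79084231 178.63262642 127.275107  ] [-3.13679183e+00 -1.86529233e-03  2.45689265e+00] [-0.48595595  0.6136694   0.11991265  1.98247457 -0.1292849   0.55771429
  0.60855025] [-1.32867046 -0.1251434  -0.92737398]
```

View pics/s7.png

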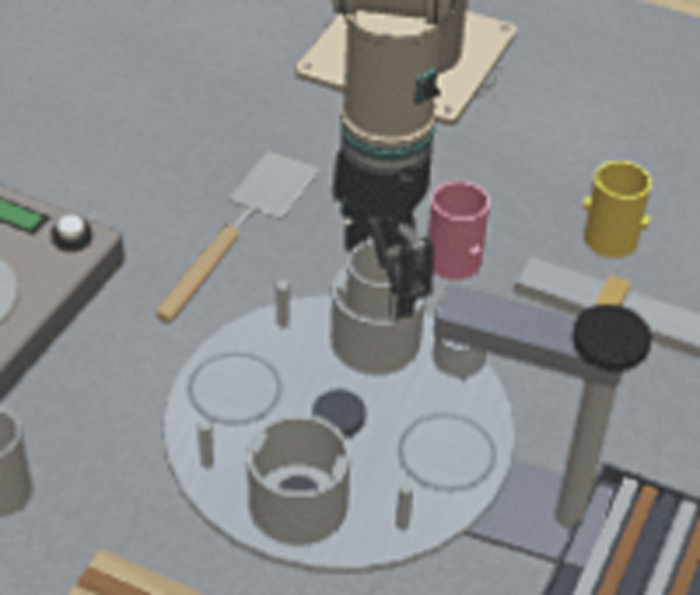

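{"op": "step_arm", "data": {
  "deltas": [
    [[1, 0.5, 0.8, 3, 0, 0, 0], [0, 0, 0, 0, 0, 0, 0], [0, 0, 0, 0, 0, 0, 0], [0, 0, 0, 0, 0, 0, 0], [0, 0, 0, 0, 0, 0, 0], [0, 0, 0, 0, 0, 0, 0]]
  ]
}}

```text
clock: 9.35
eef_pos: [488.9, 180.3, 134.2]
tool_rot: [-3.141, -0.001, 2.458]
force: [-3.7, -2.2, 9.6]
width: 55.9
```

{"op": "step_arm", "data": {
  "deltas": [
    [[0, 0, 0, 0, 0, 0, -0.1], [0, 0, 0, 0, 0, 0, -0.1], [0, 0, 0, 0, 0, 0, -0.1], [0, 0, 0, 0, 0, 0, -0.1], [0, 0, 0, 0, 0, 0, -0.1], [0, 0, 0, 0, 0, 0, -0.1], [0, 0, 0, 0, 0, 0, -0.1]]
  ]
}}

```text
clock: 9.93
eef_pos: [487.6, 181.9, 134.2]
tool_rot: [-3.139, -0.002, 1.756]
force: [-6.3, 0.9, 9.8]
width: 55.5
```

```bash
python3 - <<'E'
from h import *
s=ctrl.read_state();print(s['clock'],s['eef_pos'],s['tool_rot'],s['qpos'],s['force'],s['torque'])
E
```

```text
9.9333 [487.64600434 181.89699487 134.15043798] [-3.13851589e+00 -2.41580627e-03  1.75629550e+00] [-0.62234343  0.62177566  0.32079287  1.98106689 -0.34027636  0.59303677
  0.11301076] [-6.27714169  0.91798852  9.82118594] [0.27494786 1.53746507 0.4056068 ]
```

{"op": "step_arm", "data": {
  "deltas": [
    [[0, 0, 0, 0, 0, 0, -0.1], [0, 0, 0, 0, 0, 0, -0.1], [0, 0, 0, 0, 0, 0, -0.1], [0, 0, 0, 0, 0, 0, -0.1], [0, 0, 0, 0, 0, 0, -0.1], [0, 0, 0, 0, 0, 0, -0.1], [0, 0, 0, 0, 0, 0, -0.1], [0, 0, 0, 0, 0, 0, 0]]
  ]
}}

```text
clock: 10.6
eef_pos: [485.1, 182.4, 134.2]
tool_rot: [-3.132, 0.002, 1.057]
force: [-11.8, -1.5, 20.1]
width: 55.8
```

```bash
python3 - <<'E'
from h import *
s=ctrl.read_state();print(s['clock'],s['eef_pos'],s['tool_rot'],s['qpos'],s['force'],s['torque'])
p,d=ctrl.get_image('wrist')
cv2.imwrite('pics/w8.png',p[:,:,::-1])
E
```

```text
10.6 [485.12356735 182.39283766 134.16431769] [-3.13247604e+00  1.65186489e-03  1.05725797e+00] [-0.74965437  0.65799979  0.52119248  1.98627129 -0.54158323  0.6449011
 -0.38628972] [-11.84624371  -1.49393129  20.1450616 ] [-0.29968597  2.80625821  0.11357232]
```

View pics/w8.png

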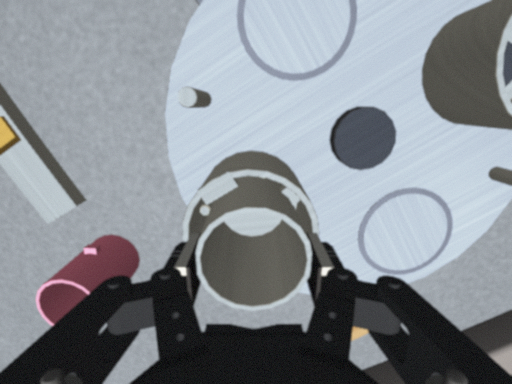

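{"op": "step_arm", "data": {
  "deltas": [
    [[0, 0, 0, 4, 0, 0, 0], [0, 0, 0, 4, 0, 0, 0], [0, 0, 0, 4, 0, 0, 0], [0, 0, 0, 4, 0, 0, 0]]
  ]
}}

```text
clock: 10.98
eef_pos: [485.5, 180.4, 147.4]
tool_rot: [-3.135, 0.006, 1.06]
force: [-5.1, -1.9, -11.5]
width: 55.6
```

```bash
python3 - <<'E'
from h import *
s=ctrl.read_state();print(s['clock'],s['eef_pos'],s['tool_rot'],s['force'],s['torque'],s['width'])
p,d=ctrl.get_image('scene')
cv2.imwrite('pics/s9.png',cv2.resize(p[120:290,180:380,::-1],None,fx=3.5,fy=3.5,interpolation=cv2.INTER_CUBIC))
E
```

```text
10.9833 [485.46037152 180.44892159 147.4009051 ] [-3.13468034  0.00555676  1.05966509] [ -5.07325684  -1.9092244  -11.45651149] [-0.49950246  1.43664781  0.0693824 ] 55.618014999333724
```

View pics/s9.png

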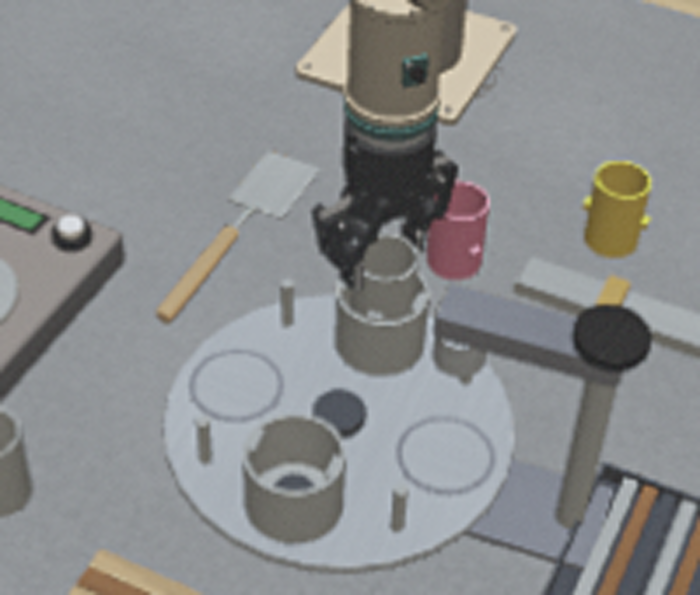

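{"op": "step_arm", "data": {
  "deltas": [
    [[0, 0, 0, 6, 0, 0, 0], [0, 0, 0, 8, 0, 0, 0], [0, 0, 0, 8, 0, 0, 0], [0, 0, 0, 8, 0, 0, 0], [0, 0, 0, 8, 0, 0, 0], [0, 0, 0, 8, 0, 0, 0], [0, 0, 0, 8, 0, 0, 0], [0, 0, 0, 8, 0, 0, 0], [0, 0, 0, 8, 0, 0, 0], [0, 0, 0, 8, 0, 0, 0]]
  ]
}}

```text
clock: 11.87
eef_pos: [490.0, 181.1, 227.8]
tool_rot: [3.141, -0.001, 1.059]
force: [-0.2, 0.2, -0.6]
width: 55.7
```

```bash
python3 - <<'E'
from h import *
s=ctrl.read_state();print(s['clock'],s['eef_pos'],s['tool_rot'],s['force'],s['torque'],s['width'])
p,d=ctrl.get_image('scene')
cv2.imwrite('pics/s10.png',cv2.resize(p[120:290,180:380,::-1],None,fx=3.5,fy=3.5,interpolation=cv2.INTER_CUBIC))
np.save('pics/s10d.npy',d);cv2.imwrite('pics/s10f.png',p[:,:,::-1])
p,d=ctrl.get_image('wrist')
cv2.imwrite('pics/w10.png',p[:,:,::-1]);np.save('pics/w10d.npy',d)
E
```

```text
11.8667 [490.01032221 181.10796501 227.76756664] [ 3.14117077e+00 -7.26333643e-04  1.05890608e+00] [-0.15576791  0.22652355 -0.55247461] [-0.03585557 -0.07480219 -0.0601523 ] 55.733528098705534
```

View pics/s10.png

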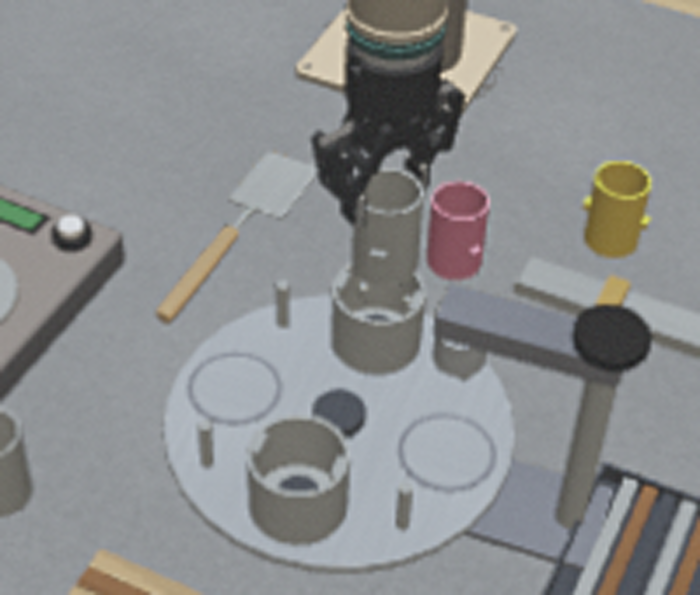

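View pics/w10.png

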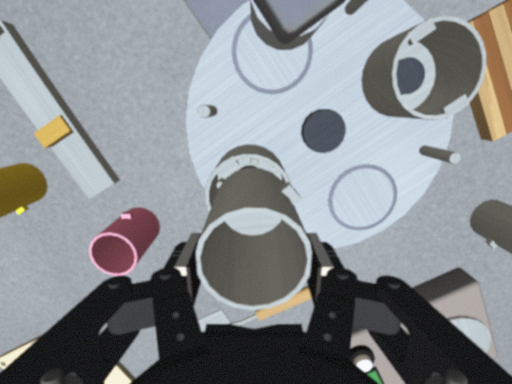

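```bash
python3 - <<'E'
from h import *
t=np.array([490.0,181.1,227.8])
for n,f in(('wrist','w10d'),('scene','s10d')):
    ci=info(n);d=np.load(f'pics/{f}.npy');uv,P=cloud(ci,d)
    m=(np.hypot(P[:,0]-t[0],P[:,1]-t[1])<36)&(P[:,2]>100)&(P[:,2]<300)
    if n=='scene': # pot outer surface facing camera
        m&=(P[:,2]>150)
        u=uv[m];
    Q=P[m];h=np.histogram(Q[:,2],bins=np.arange(100,300,5));print(n,list(zip(h[1],h[0])))
    for z0 in (range(235,255,4) if n=='wrist' else range(165,245,10)):
        k=(P[:,2]>z0)&(P[:,2]<z0+(4 if n=='wrist' else 10))&m
        q=P[k][:,:2]
        if len(q)>20:
            s=np.linalg.lstsq(np.c_[2*q,np.ones(len(q))],(q**2).sum(1),rcond=None)[0];print(z0,len(q),s[:2],np.sqrt(s[2]+s[:2]@s[:2]),q.min(0),q.max(0))
E
```

```text
wrist [(np.int64(100), np.int64(1)), (np.int64(105), np.int64(8)), (np.int64(110), np.int64(2)), (np.int64(115), np.int64(296)), (np.int64(120), np.int64(9)), (np.int64(125), np.int64(0)), (np.int64(130), np.int64(0)), (np.int64(135), np.int64(0)), (np.int64(140), np.int64(0)), (np.int64(145), np.int64(0)), (np.int64(150), np.int64(0)), (np.int64(155), np.int64(0)), (np.int64(160), np.int64(24)), (np.int64(165), np.int64(1077)), (np.int64(170), np.int64(279)), (np.int64(175), np.int64(309)), (np.int64(180), np.int64(343)), (np.int64(185), np.int64(374)), (np.int64(190), np.int64(399)), (np.int64(195), np.int64(443)), (np.int64(200), np.int64(564)), (np.int64(205), np.int64(589)), (np.int64(210), np.int64(606)), (np.int64(215), np.int64(674)), (np.int64(220), np.int64(738)), (np.int64(225), np.int64(843)), (np.int64(230), np.int64(967)), (np.int64(235), np.int64(1079)), (np.int64(240), np.int64(1194)), (np.int64(245), np.int64(2586)), (np.int64(250), np.int64(349)), (np.int64(255), np.int64(389)), (np.int64(260), np.int64(490)), (np.int64(265), np.int64(156)), (np.int64(270), np.int64
[... 2063 characters left out ...]
79 165.48959735] [523.11148124 214.55118193]
185 37 [493.9120053  185.86471825] 27.465429101078968 [487.65098834 165.61067338] [524.07267014 214.61511799]
195 49 [493.65666378 185.82863372] 27.829643160426503 [463.68755036 165.7866317 ] [524.73213492 214.02987658]
205 71 [493.97317428 186.07372405] 27.39441044319598 [464.92424409 163.37198524] [525.02530715 215.03818414]
215 77 [494.49588719 186.08058558] 27.3104788178774 [465.64295554 161.48737705] [524.78210545 214.86275995]
225 77 [494.80214383 185.64086992] 27.710948833787487 [465.63670573 160.96552236] [524.7874618  214.90733654]
235 87 [493.93171419 186.51375811] 27.28112706541307 [457.46370533 163.84995957] [523.40090293 215.12769491]
```

{"op": "step_arm", "data": {
  "deltas": [
    [[0, 5, -14, 0, 0, 0, 0], [0, 8, -24, 0, 0, 0, 0], [0, 10.2, -30.5, 0, 0, 0, 0], [0, 10.2, -30.5, 0, 0, 0, 0], [0, 10.2, -30.5, 0, 0, 0, 0], [0, 10.2, -30.5, 0, 0, 0, 0], [0, 10.2, -30.5, 0, 0, 0, 0], [0, 10.2, -30.5, 0, 0, 0, 0], [0, 10.2, -30.5, 0, 0, 0, 0], [0, 10.2, -30.5, 0, 0, 0, 0]]
  ]
}}

```text
clock: 12.8
eef_pos: [584.5, -102.5, 226.3]
tool_rot: [-3.141, 0.0, 1.059]
force: [0.5, -0.3, -1.6]
width: 55.3
```

{"op": "step_arm", "data": {
  "deltas": [
    [[0, 10.2, -30.5, 0, 0, 0, 0], [0, 10.2, -30.5, 0, 0, 0, 0], [0, 8, -25, -10, 0, 0, 0], [0, 6, -19, -20, 0, 0, 0], [0, 0, 0, -20, 0, 0, 0], [0, 0, 0, -15, 0, 0, 0], [0, 0, 0, 0, 0, 0, 0], [0, 0, 0, 0, 0, 0, 0]]
  ]
}}

```text
clock: 13.47
eef_pos: [618.1, -205.7, 160.7]
tool_rot: [-3.139, 0.0, 1.059]
force: [0.1, -0.5, -0.5]
width: 55.8
```

```bash
python3 - <<'E'
from h import *
s=ctrl.read_state();print(s['clock'],s['eef_pos'],s['tool_rot'],s['qpos'],s['force'],s['torque'],s['width'])
t=s['eef_pos']
for n in('wrist','scene'):
    ci=info(n);p,d=ctrl.get_image(n);np.save(f'pics/{n}11d.npy',d);cv2.imwrite(f'pics/{n}11.png',p[:,:,::-1])
    uv,P=cloud(ci,d)
    m=(np.hypot(P[:,0]-t[0],P[:,1]-t[1])<37)
    for z0 in (range(135,195,10)):
        k=(P[:,2]>z0)&(P[:,2]<z0+10)&m
        q=P[k][:,:2]
        if len(q)>20:
            s=np.linalg.lstsq(np.c_[2*q,np.ones(len(q))],(q**2).sum(1),rcond=None)[0];print(z0,len(q),s[:2],np.sqrt(s[2]+s[:2]@s[:2]))
E
```

```text
13.4667 [ 618.14689099 -205.72357558  160.68575009] [-3.13912862e+00  4.37140737e-04  1.05873822e+00] [-0.02295055  0.77837709  0.53400461  1.59518992 -0.47263241  0.90241703
  0.17130461] [ 0.05078844 -0.47579205 -0.53527268] [-0.00280442 -0.02375836 -0.01854756] 55.788772938450464
135 1268 [ 621.47590527 -198.62958204] 27.567311951884438
145 1347 [ 620.64958985 -198.75118498] 27.147453347392357
155 1685 [ 620.89289711 -198.8313028 ] 27.41644856069289
165 2234 [ 621.16901128 -198.85423998] 27.76907397214144
175 3351 [ 620.73600698 -199.77096446] 27.753394511519268
185 1004 [ 621.67228098 -198.00282353] 30.264018319099527
135 56 [ 622.43848259 -199.43166594] 27.65409864170896
145 60 [ 622.07747064 -199.14991076] 27.447523370584193
155 84 [ 622.71532663 -199.41223784] 27.813543937778324
165 92 [ 621.73123515 -198.82240354] 27.993990866223374
175 87 [ 621.53689692 -199.75039704] 28.020094953486623
```

View pics/scene11.png

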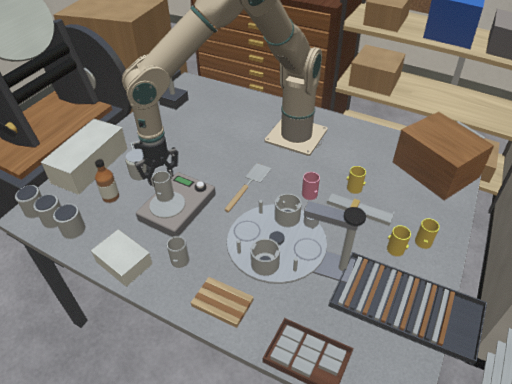

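View pics/wrist11.png

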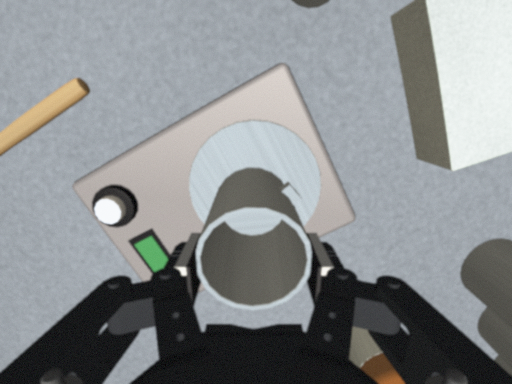

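{"op": "step_arm", "data": {
  "deltas": [
    [[0, 1, -1, -12, 0, 0, 0], [0, 0, 0, -12, 0, 0, 0], [0, 0, 0, -6, 0, 0, 0], [0, 0, 0, -2, 0, 0, 0], [0, 0, 0, 0, 0, 0, 0], [0, 0, 0, 0, 0, 0, 0]]
  ]
}}

```text
clock: 14.07
eef_pos: [619.8, -207.2, 129.6]
tool_rot: [-3.142, 0.0, 1.059]
force: [0.5, -0.7, -1.2]
width: 55.5
```

{"op": "step_arm", "data": {
  "deltas": [
    [[0, 0, 0, -1, 0, 0, 0], [0, 0, 0, 0, 0, 0, 0]]
  ]
}}

```text
clock: 14.23
eef_pos: [620.0, -207.2, 129.0]
tool_rot: [3.141, -0.0, 1.059]
force: [-0.2, 0.3, -0.9]
width: 55.7
```

{"op": "step_arm", "data": {
  "deltas": [
    [[0, 0, 0, -1, 0, 0, 0], [0, 0, 0, -1, 0, 0, 0], [0, 0, 0, 0, 0, 0, 0]]
  ]
}}

```text
clock: 14.48
eef_pos: [620.0, -207.2, 127.4]
tool_rot: [3.141, -0.0, 1.059]
force: [-1.4, 0.6, 3.7]
width: 55.3
```

{"op": "step_arm", "data": {
  "deltas": [
    [[0, 0, 0, -1, 0, 0, 0], [0, 0, 0, 0, 0, 0, 0]]
  ]
}}

```text
clock: 14.65
eef_pos: [620.1, -207.1, 127.4]
tool_rot: [3.141, -0.001, 1.059]
force: [-3.4, 1.4, 9.7]
width: 55.6
```

{"op": "step_arm", "data": {
  "deltas": [
    [[0, 0, 0, 1, 0, 0, 0], [1, 0, 0, 0, 0, 0, 0], [1, 0, 0, 0, 0, 0, 0], [1, 0, 0, 0, 0, 0, 0], [1, 0, 0, 0, 0, 0, 0], [1, 0, 0, 0, 0, 0, 0]]
  ]
}}

```text
clock: 15.15
eef_pos: [619.7, -207.1, 126.5]
tool_rot: [-3.141, 0.0, 1.059]
force: [0.7, 0.4, -0.5]
width: 85.4
```

```bash
python3 - <<'E'
from h import *
s=ctrl.read_state();print(s['clock'],s['eef_pos'],s['force'],s['width'])
p,d=ctrl.get_image('wrist');cv2.imwrite('pics/w12.png',p[:,:,::-1])
p,d=ctrl.get_image('scene')
cv2.imwrite('pics/s12.png',cv2.resize(p[100:250,80:280,::-1],None,fx=3.5,fy=3.5,interpolation=cv2.INTER_CUBIC))
E
```

```text
15.15 [ 619.72745616 -207.06735576  126.52387398] [ 0.70313266  0.44847219 -0.4932751 ] 85.35282127212825
```

View pics/w12.png

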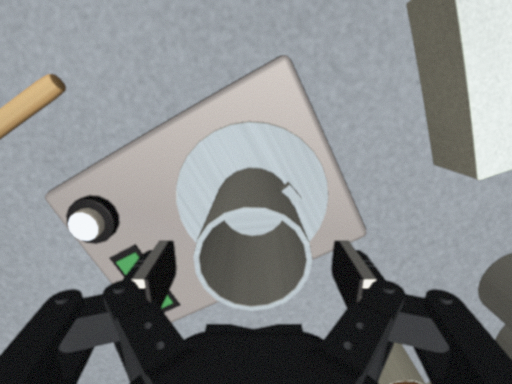

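View pics/s12.png

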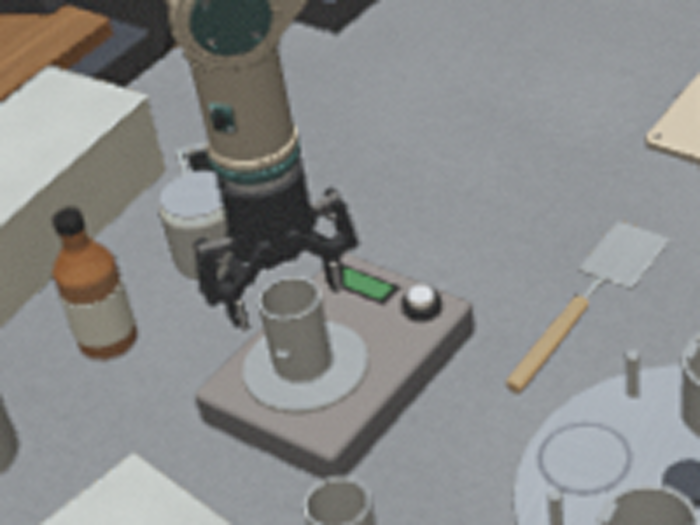

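{"op": "step_arm", "data": {
  "deltas": [
    [[1, 0, 0, 10, 0, 0, 0], [1, 0, 0, 30, 0, 0, 0], [1, 0, 0, 35, 0, 0, 0], [1, 0, 0, 15, 0, 0, 0], [0.5, -30, 13, 0, 0, 0, 0], [0, -32, 14, 0, 0, 0, 0], [0, 0, 0, 0, 0, 0, 0]]
  ]
}}

```text
clock: 15.83
eef_pos: [549.6, -177.1, 216.4]
tool_rot: [-3.131, -0.001, 1.056]
force: [-0.6, -0.1, -1.0]
width: 51.4
```

```bash
python3 - <<'E'
from h import *
s=ctrl.read_state();print(s['clock'],s['eef_pos'],s['force'],s['width'])
ci=info('wrist')
p,d=ctrl.get_image('wrist');cv2.imwrite('pics/w13.png',p[:,:,::-1])
uv,P=cloud(ci,d)
m=(p.min(2)[uv[:,1],uv[:,0]]>190)&(abs(P[:,0]-495)<40)&(abs(P[:,1]+152)<40)
print(m.sum(),uv[m].mean(0),np.median(P[m],0),P[m].min(0),P[m].max(0))
print(ray(ci,[uv[m].mean(0)],66))
E
```

```text
15.8333 [ 549.61434127 -177.11189382  216.36427292] [-0.64703129 -0.12160948 -1.0422298 ] 51.377658274726464
422 [197.96919431 193.62796209] [ 494.40637716 -151.72443701   66.65259098] [ 477.02126841 -164.45378484   55.53893985] [ 530.71492185 -138.33554962  250.34402154]
[[ 486.82057436 -158.11924174   66.        ]]
```

View pics/w13.png

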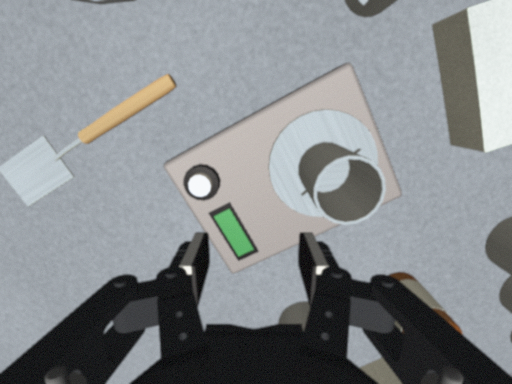

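{"op": "step_arm", "data": {
  "deltas": [
    [[0, -32, 14, 0, 0, 0, 0], [0, -31, 14, -20, 0, 0, 0], [0, 0, 0, -36, 0, 0, 0], [0, 0, 0, -36, 0, 0, 0], [0, 0, 0, -30, 0, 0, 0], [0, 0, 0, 0, 0, 0, 0], [0, 0, 0, 0, 0, 0, 0]]
  ]
}}

```text
clock: 16.47
eef_pos: [494.9, -152.6, 94.4]
tool_rot: [-3.14, 0.0, 1.058]
force: [-0.2, -0.4, 0.1]
width: -0.3
```

```bash
python3 - <<'E'
from h import *
s=ctrl.read_state();print(s['clock'],s['eef_pos'],s['force'],s['width'])
p,d=ctrl.get_image('scene')
cv2.imwrite('pics/s14.png',cv2.resize(p[100:250,80:280,::-1],None,fx=3.5,fy=3.5,interpolation=cv2.INTER_CUBIC))
E
```

```text
16.4667 [ 494.94308186 -152.551539     94.41707169] [-0.15282696 -0.42800788  0.13503588] -0.31378135074594576
```

View pics/s14.png

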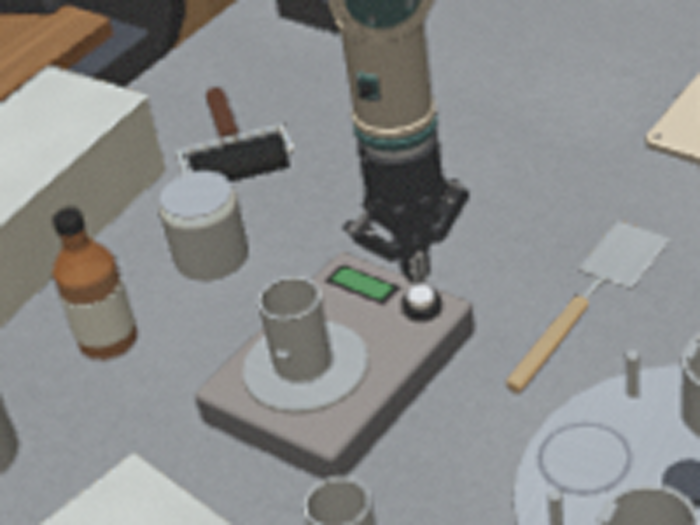

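{"op": "step_arm", "data": {
  "deltas": [
    [[0, 0, 0, -9, 0, 0, 0], [0, 0, 0, -6, 0, 0, 0], [0, 0, 0, -3, 0, 0, 0], [0, 0, 0, -3, 0, 0, 0]]
  ]
}}

```text
clock: 16.85
eef_pos: [495.2, -152.1, 74.0]
tool_rot: [3.141, -0.001, 1.059]
force: [-0.6, 0.4, 2.4]
width: 0.1
```

{"op": "step_arm", "data": {
  "deltas": [
    [[0, 0, 0, -2, 0, 0, 0], [0, 0, 0, -2, 0, 0, 0]]
  ]
}}

```text
clock: 17.02
eef_pos: [495.2, -152.1, 70.0]
tool_rot: [3.141, -0.001, 1.059]
force: [-0.5, 0.6, 3.9]
width: 0.2
```

{"op": "step_arm", "data": {
  "deltas": [
    [[0, 0, 0, -2, 0, 0, 0], [0, 0, 0, -2, 0, 0, 0], [0, 0, 0, 0, 0, 0, 0]]
  ]
}}

```text
clock: 17.27
eef_pos: [495.3, -152.2, 68.6]
tool_rot: [3.14, -0.003, 1.058]
force: [-5.1, 3.4, 29.8]
width: 0.0
```

{"op": "step_arm", "data": {
  "deltas": [
    [[0, 0, 0, 4, 0, 0, 0], [0, 0, 0, 15, 0, 0, 0], [0, 0, 0, 30, 0, 0, 0], [0, 0, 0, 40, 0, 0, 0], [0, 0, 0, 40, 0, 0, 0], [0, -20, 0, 20, 0, 0, 0], [0, -30, 20, 0, 0, 0, 0], [0, -20, 10, 0, 0, 0, 0], [0, 0, 0, 0, 0, 0, 0], [0, 0, 0, 0, 0, 0, 0]]
  ]
}}

```text
clock: 18.1
eef_pos: [424.1, -121.5, 215.0]
tool_rot: [-3.141, -0.001, 1.059]
force: [0.6, -0.6, -0.1]
width: 0.2
```

```bash
python3 - <<'E'
from h import *
s=ctrl.read_state();print(s['clock'],s['eef_pos'],s['force'],s['width'])
ci=info('scene');p,d=ctrl.get_image('scene');cv2.imwrite('pics/s15.png',p[:,:,::-1])
uv,P=cloud(ci,d);c=np.array([622,-200])
m=(np.hypot(*(P[:,:2]-c).T)<40)
for z0 in range(70,145,12):
    k=(P[:,2]>z0)&(P[:,2]<z0+12)&m;q=P[k][:,:2]
    s=np.linalg.lstsq(np.c_[2*q,np.ones(len(q))],(q**2).sum(1),rcond=None)[0];print(z0,len(q),s[:2],np.sqrt(s[2]+s[:2]@s[:2]))
print('top z',np.percentile(P[m][:,2],[90,95,99]))
ci=info('wrist');p,d=ctrl.get_image('wrist');cv2.imwrite('pics/w15.png',p[:,:,::-1])
uv,P=cloud(ci,d)
m=(p.min(2)[uv[:,1],uv[:,0]]>190)&(abs(P[:,0]-495)<20)&(abs(P[:,1]+152)<20);print('btn',np.median(P[m],0))
p,d=ctrl.get_image('top');cv2.imwrite('pics/t15.png',p[:,:,::-1])
E
```

```text
18.1 [ 424.13388105 -121.45784492  214.95901603] [ 0.56241603 -0.55732842 -0.07108812] 0.1628095385432602
70 46 [ 623.40735711 -200.54767959] 27.978385316502028
82 42 [ 623.11751025 -200.16746226] 28.04175419417499
94 62 [ 624.58892249 -200.90867439] 28.189928247671656
106 81 [ 623.96730492 -199.7623649 ] 28.10406703283735
118 85 [ 622.76440698 -200.19770204] 27.83825801062239
130 100 [ 623.33355506 -200.05500584] 27.54443023479545
142 65 [ 622.96049866 -199.91672978] 27.771699713405756
top z [142.28765387 145.55426692 147.99522392]
btn [ 492.98973497 -149.3358168    66.5026357 ]
```

View pics/s15.png

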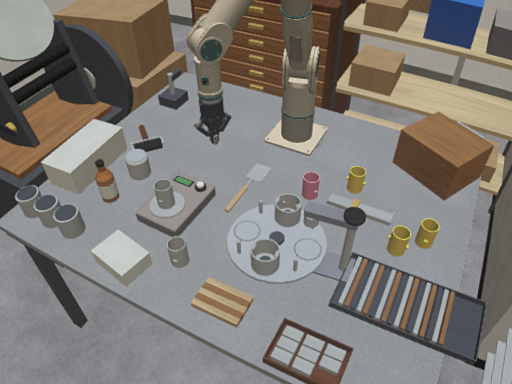

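View pics/t15.png

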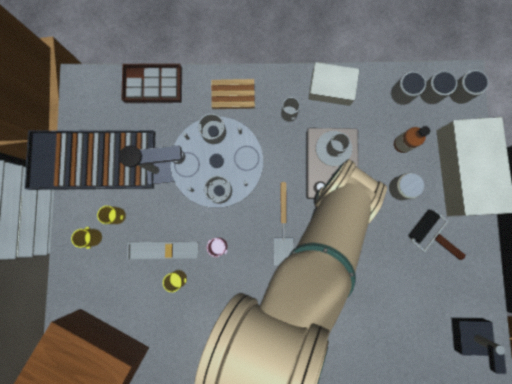

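```bash
python3 - <<'E'
from h import *
p=cv2.imread('pics/t15.png')
cv2.imwrite('pics/t15c.png',cv2.resize(p[105:215,160:275],None,fx=5,fy=5,interpolation=cv2.INTER_CUBIC))
q=cv2.imread('pics/scene0.png').astype(int);r=cv2.imread('pics/s15.png').astype(int)
E
```

```text
(no output)
```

View pics/t15c.png

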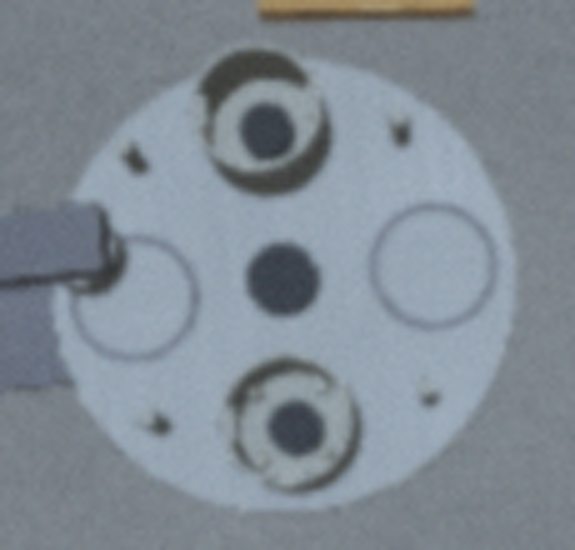

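```bash
python3 -c "
from cell import ctrl
print(ctrl.finish_job(), ctrl.read_state()['clock'])"
```

```text
the job is handed in; nothing more can be done
the job is handed in; nothing more can be done
```

The job is done and handed in at about 18 s on the robot's clock; no verdict was reported.

**What I did**
- **Disc:** My first try, pushing a post with closed fingers, slipped off the post. The disc sprang back to the start detent. I then gripped the same post and carried it 90° anticlockwise.
- **Pot:** I gripped the stuck pot by its rim, twisted it about 80° and pulled it out against roughly 12 N.
- **Placing and tare:** I lowered the pot onto the pan until it touched, let go, and pressed the tare button to its stop with about 30 N.

**Last checks before handing in**
- **Pot:** it stands upright with its axis at about (623, -200) mm, within 2 mm of the measured pan centre. Its rim is at 147 mm, as expected.
- **Disc:** it is within about 0.5° of the 90° stop.
- **Tare button:** its top is back at 66.5 mm, the same as before the press.
- **Bystanders:** none looks moved in the last pictures. I compared them by eye only.
- **Gripper:** it is clear of everything.

**Disagreements**
- The gripper width read about 2 mm too small on both the post and the pot.
- The pot sat about 7 mm off-centre along the pads. I corrected for that when placing it.

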